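# Unload, unlatch and raise the jigger arm

### The arm

A 7-joint arm with a two-finger parallel gripper is mounted at the origin on the work surface. World frame = base frame: x ahead of the robot, y to its left, z up, the work surface at z = 0. Lengths are in m, angles in rad, forces in N, time in s.
With the tool pointing down it reaches from about 0.425 to 0.925 m from the base axis. Payload 6.8 kg.
Tool frame: the origin (TCP) lies on the centre line of the jaws, within the pads' length; the fingertips stand 17 mm ahead of it and the grasp point (between the pads) lies 2 mm behind it (nose_length is the distance from the TCP to the fingertips, in m); z points along the fingers, x is the direction in which the jaws open and shut, and the axes are right-handed (so a half turn about z gives the same grasp; the last joint's range is limited). The gripper opens to 85 mm and grips with 20 to 120 N. Pads are 22 mm wide; open, the fingers measure 114 mm over their backs; the gripper's body (76 mm by 85 mm) begins 54 mm behind the grasp point. The pads swing forward as they close: fully open they stand 13 mm farther back than shut.
Start: joints at [-1.27, 0.477, 0.022, 1.555, -0.011, 1.109, -0.083], TCP at [0.268, 0.619, 0.248] pointing down, gripper open.
Joint ranges: [-2.96, 2.96], [-0.34, 2.1], [-1.41, 1.46], [0.24, 2.44], [-1.37, 4.51], [0.17, 1.92], [-2.96, 2.96]. Speed limits (rad/s): [2.39, 2.39, 3.14, 3.14, 3.14, 3.14, 3.14].

### API

Orientations are given as a unit quaternion [w, x, y, z].
In Python, from station import * gives the robot as it stands.
- The arm moves only by the tool send_rows, never from a script. Its argument "commands" is a list of rows, each an object with "translation": the shift along the tool's x, y, z in m, a list of three; "rot": the turn, a rotation vector about the tool's x, y, z in degrees, a list of three; "grip": the finger opening in m, from 0 to 0.0854. In form: [{"translation": [tx, ty, tz], "rot": [rx, ry, rz], "grip": grip}, ...]. A call has exactly 5 rows; each row shifts and turns the commanded pose from where the row before left it, along the tool's axes as they then stand; what a row does not reach is not made up. A row lasts 1/12 s, in which the tool goes at most 41.7 mm and 7.16 degrees, less where a joint would pass 70% of its speed; a pose out of reach is approached as far as the arm can. A call with a gripper value outside its range is refused whole. The fingers move at their own pace and stop on an object; "force" is the grip in N (left out, the last holds). Time passes only in rows, so rows that do not move let the fingers close, or fill a call up. It gives the time, the measured TCP pose, the force and the opening at its end, in the units of the state.
- get_obs(): the state, without advancing time (a new reading comes with each control period).
- read_camera(name): name is "side" or "top" or "wrist"; returns a dict with "pixels" (400x640x3 uint8, red, green, blue), "depth" (400x640 float32, m along the optical axis (not along the pixel's ray), 0 where there is no reading), "mtx" (3x3 intrinsics, pixels), "extrinsics" (4x4, takes a point from camera to world coordinates). Camera axes: x right, y up, looking along -z (the intrinsics and any distortion apply to the point x, -y, -z); pixel columns grow to the right and rows downward; lengths in m; the calibration is good to about 2 mm. A picture is of the moment at which its call begins.
- hand_in(): hands the job in, once; it reports no verdict.
The state is a dict: "t": time; "q": joint angles; "joint_vel": joint speeds; "joint_torque": joint torques, N m; "eef_pos": TCP position; "tool_rot": TCP orientation; "contact_force": force on the tool from outside, world axes, zero at the start; "torque": the same for the moment, N m; "gripper_width": opening from 0.0 (shut) to 1.0 (fully open).
Only numpy, scipy, OpenCV 4.12 (cv2) and the standard library are available. Lean on these libraries where they do the work, as an engineer would, in place of code of your own. Each camera call takes 0.05 s, during which the arm holds its last target.

### The job

The arm of the bench jigger is latched down on its ball, with a steel hold-down weight hanging on the hook at its nose. Lift the weight off the hook, set it gently down to stand upright and free on the round wooden bat, and then pull the spring latch beside the ball all the way out sideways, away from the ball, and, keeping it pulled, lift the arm by it until its end is about 8 cm above the ball. Finish while still holding the arm raised and still, so that the mould could be taken out; leave the bowl, the jar and the brush alone.

Things in the scene. Friction and masses are not known exactly. Their poses are not given: they have to be found in the camera images.
- jigger: the bench jigger's fixed grey frame, base plate 160 x 390 x 20 mm. Origin on the table right under the ball (50 mm steel ball on a post, centre 150 mm up). Its y axis runs from the ball along the arm to the hinge, its x axis is level and square to the arm, z up. The arm is 36 mm wide, top 184 mm up; a steel cap 66 mm wide, top 181 mm up, covers the ball; a mould stands under the arm
- jig_hinge (a point): middle of the arm's hinge axis, which is level and parallel to the jigger's x; 270 mm from the ball along +y, 165 mm up
- hook_end (a point): outer end of the hook, level with its top face (165 mm up): a flat steel peg, 14 mm wide and 10 mm high, that sticks 60 mm out of the arm's nose along the jigger's -y. At its end a 6 mm thick lip turns up 12 mm above the top face. 115 mm from the ball; axes as the jigger's while the arm is down
- jig_arm (a joint): the arm's hinge (rad): 0 = down on the ball, growing as the nose goes up (a turn about the jigger's -x), to 0.7; 0.3 puts the end over the ball 80 mm higher. It turns freely and falls back when let go; lifting it at the latch takes about 4 to 6 N. It cannot rise while the latch grips the ball
- latch (a joint): travel of the spring latch in the arm (m): 0 = fork fully under the ball, growing as its tab is pulled in the jigger's -x direction; the fork is clear of the ball from 0.018, the stop is at 0.024. The spring pushes back with 5 N at 0 and 10 N at the stop, and snaps the latch shut when let go
- latch_grip (a point): grip point of the latch's upright steel tab, on the -x side of the ball cap (at x -50, y 0, z 222 mm in the jigger's frame at the start); moves with latch and arm. Tab 12 mm thick (x), 36 mm wide (y), its top 18 mm above this point, solid to 37 mm below it. 65 mm below the point a spring rod 20 mm thick sticks out 42 mm further to -x
- weight_center (a point): on the axis of the loose dark steel weight (0.35 to 0.65 kg), 70 mm above its underside; z up, axes as the jigger's while it hangs. 142 mm high: disc 52 mm wide, 40 high; bail with an opening 34 wide (x), 54 high; top bar 50 x 10 x 10; on top a grip tab 22 (x) by 14 (y), 38 high, its middle 53 mm above this point. Hangs by the bar on the hook, 27 mm inside its end; raised 13 to 43 mm it clears the lip
- bat_top (a point): centre of the top of the round wooden bat: a fixed disc 170 mm in diameter and 15 mm thick lying on the table, top 15 mm up
- bowl_mid (a point): small terracotta bowl, 90 mm wide, 55 mm high; bystander; point on its axis 27 mm up
- jar_mid (a point): white jar, 68 mm wide, 90 mm high; bystander; point on its axis 45 mm up
- brush_mid (a point): brush lying on the table; bystander; point 8 mm above its origin
There are look-alikes about, which are no part of the job. Of the things that look like the part that bears weight_center, the larger one is meant.

How it is judged:
On the way, in this order (a step that is already met when the one before it is completed fails the run):
1. the weight stands upright and released on the bat, with the arm still down (horizontal distance between weight_center and bat_top below 0.065 m and angle between weight_center's own z axis and vertical below 0.12 rad and height (world z) of weight_center between 0.08 and 0.09 m and contact force between the fingers and weight below 0.3 N and linear speed of weight below 0.03 m/s and value of joint jig_arm below 0.03 rad), for 0.2 s.
2. the latch is pulled clear of the ball with the arm still down (value of joint latch above 0.0165 m and value of joint jig_arm below 0.06 rad), for 0.05 s.
At the end, for the whole second after the job is handed in: the weight stands upright (within 0.12 rad), untouched, on the bat (its axis within 65 mm of the bat's centre); the arm is held up by the gripper at a hinge angle of 0.19 to 0.45 rad (end about 50 to 118 mm above its rest), moving less than 0.08 rad/s (horizontal distance between weight_center and bat_top below 0.065 m and angle between weight_center's own z axis and vertical below 0.12 rad and height (world z) of weight_center between 0.08 and 0.09 m and contact force between the fingers and weight below 0.3 N and value of joint jig_arm between 0.19 and 0.45 rad and velocity of joint jig_arm between -0.08 and 0.08 rad/s and contact force between the fingers and jig_arm above 1 N and contact force between jig_arm and weight below 0.2 N); the arm keeps its last pose, push and grip.
It fails at once if the weight is dropped or thrown (linear speed of weight above 0.6 m/s and contact force between the fingers and weight below 0.3 N).
It fails at once if a bystander is disturbed (distance of any of bowl_mid, jar_mid, brush_mid from where it was at the start of the episode above 0.03 m).
It also fails if it takes over 53 s, if anything falls off the work surface, if the arm or the gripper's body presses on something with over 40 N, if the wrist force passes 120 N, or if a joint passes its speed limit or range.

## Working session

There is one attempt and no reset: what is moved stays moved. The work goes in short steps, Python scripts to look and compute and a tool call to move; the robot and the scene stay as the last step left them, time stands still between calls to the robot, and variables do not carry over. Pictures are saved under pics/ and viewed, and the job is handed in when it is done.

Besides the shell and the picture viewer there is one more tool, called after "Emit:" as name([rows], argument=value, ...), one row to a line, values as JSON. send_rows: Moves the arm, as the interface text tells. Its arguments: {"type":"object","properties":{"commands":{"type":"array","items":{"type":"object","properties":{"translation":{"type":"array","items":{"type":"number"}},"rot":{"type":"array","items":{"type":"number"}},"grip":{"type":"number"}}}},"force":{"type":"number"}},"required":["commands"]}

```bash
ls; mkdir -p pics; python3 - <<'E'
from station import *
import numpy as np,cv2,pickle
o=get_obs()
for k,v in o.items(): print(k,np.round(v,4))
for n in ["side","top","wrist"]:
    c=read_camera(n); pickle.dump(c,open(f"{n}0.pkl","wb"))
    cv2.imwrite(f"pics/{n}0.png",c["pixels"][:,:,::-1])
    print(n,np.round(c["mtx"],1).tolist(),np.round(c["extrinsics"],3).tolist())
E
```

```text
pics
t 0.0
q [-1.2701  0.4779  0.0223  1.5565 -0.0115  1.1093 -0.0831]
joint_vel [ 0.0004 -0.0008 -0.0005  0.0007 -0.0004  0.0003 -0.    ]
joint_torque [-3.00000e-04 -5.96458e+01  1.60780e+00 -2.81191e+01  1.24000e-02
  9.50000e-03 -0.00000e+00]
eef_pos [0.2681 0.6188 0.2473]
tool_rot [ 6.000e-04  8.359e-01  5.488e-01 -7.000e-04]
contact_force [-0.6398 -0.1509  1.3142]
torque [ 0.0263 -0.045  -0.0044]
gripper_width 1.0013
side [[429.4, 0.0, 317.8], [0.0, 429.4, 212.5], [0.0, 0.0, 1.0]] [[0.82, 0.371, -0.435, 0.159], [-0.572, 0.529, -0.627, -0.627], [-0.002, 0.764, 0.646, 0.785], [0.0, 0.0, 0.0, 1.0]]
top [[502.9, 0.0, 315.5], [0.0, 502.9, 197.1], [0.0, 0.0, 1.0]] [[-0.126, 0.97, -0.207, 0.315], [-0.992, -0.124, 0.024, 0.022], [-0.002, 0.208, 0.978, 1.344], [0.0, 0.0, 0.0, 1.0]]
wrist [[322.4, 0.0, 321.9], [0.0, 322.4, 197.2], [0.0, 0.0, 1.0]] [[0.399, -0.882, -0.251, 0.205], [0.917, 0.383, 0.112, 0.646], [-0.003, -0.275, 0.962, 0.373], [0.0, 0.0, 0.0, 1.0]]
```

View pics/side0.png

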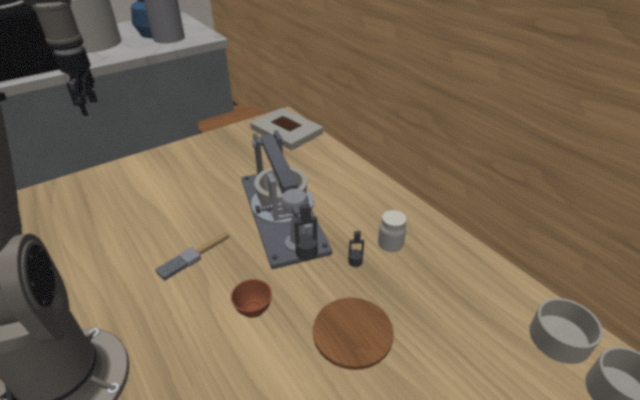

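View pics/top0.png

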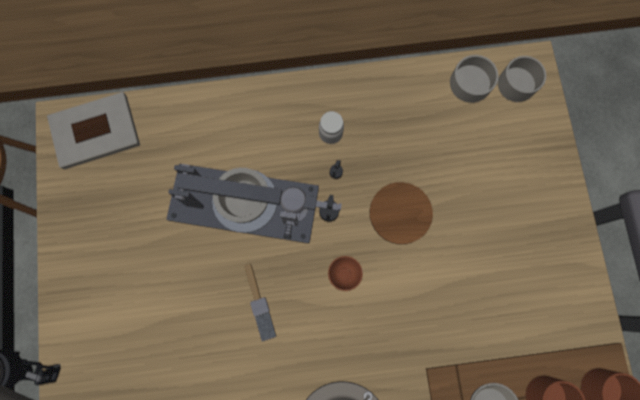

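View pics/wrist0.png

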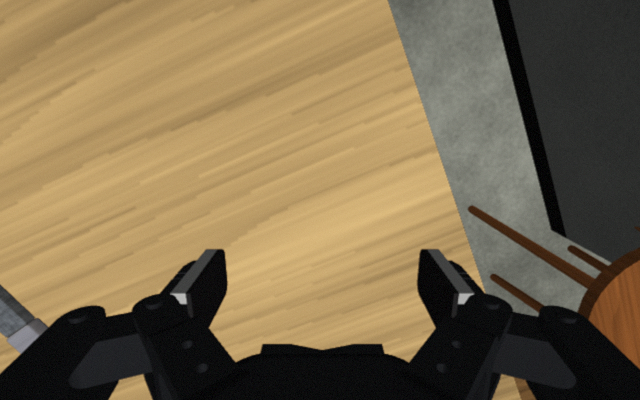

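The side view shows the bench jigger at (285,215). A dark weight hangs on its nose at (306,235), and a smaller one stands alone at (356,250). The bat is at (353,331), the jar at (392,231), the bowl at (252,297) and the brush at (195,255). In the top view the hanging weight is at (329,208) and the smaller one at (336,170). The hanging one is larger and sits on the hook, so it fits the description. I'll confirm it in a crop and measure from depth.

```bash
cat > h.py <<'E'
import numpy as np,cv2,pickle
def cloud(c):
    d=c["depth"]; K=c["mtx"]; v,u=np.indices(d.shape)
    x=(u-K[0,2])/K[0,0]*d; y=(v-K[1,2])/K[1,1]*d
    P=np.stack([x,-y,-d],-1); E=c["extrinsics"]
    W=P@E[:3,:3].T+E[:3,3]; W[d<=0]=np.nan
    return W
def proj(c,p):
    E=c["extrinsics"]; q=(np.atleast_2d(p)-E[:3,3])@E[:3,:3]
    K=c["mtx"]; return np.stack([K[0,0]*q[:,0]/-q[:,2]+K[0,2],K[1,1]*-q[:,1]/-q[:,2]+K[1,2]],-1)
E
python3 - <<'E'
from h import *
for n,(u0,u1,v0,v1) in {"side":(230,410,130,280),"top":(150,350,100,260)}.items():
    c=pickle.load(open(n+"0.pkl","rb"))
    cv2.imwrite(f"pics/{n}crop.png",cv2.resize(c["pixels"][v0:v1,u0:u1,::-1],None,fx=4,fy=4,interpolation=2))
T=pickle.load(open("top0.pkl","rb"));W=cloud(T)
S=pickle.load(open("side0.pkl","rb"));V=cloud(S)
for p in [(329,208),(331,203),(336,170),(292,198),(289,232),(401,213),(345,273),(331,121),(173,215),(313,188),(306,240),(169,218)]:
    print("top",p,np.round(W[p[1],p[0]],3))
for p in [(306,215),(306,250),(353,331),(252,297),(392,218),(272,185),(295,200)]:
    print("side",p,np.round(V[p[1],p[0]],3))
# bat
for X,nm in ((W,"top"),(V,"side")):
    px=(T if nm=="top" else S)["pixels"]
    cx=W[213,401]
    m=(abs(X[...,2]-.015)<.006)&(np.hypot(X[...,0]-cx[0],X[...,1]-cx[1])<.11)&(px[...,0].astype(int)-px[...,2]>40)
    m&=px[...,0]<150
    P=X[m]; print(nm,m.sum(),P.mean(0),P.min(0),P.max(0))
E
```

```text
top (329, 208) [ 0.529 -0.034  0.191]
top (331, 203) [ 0.535 -0.039  0.214]
top (336, 170) [ 0.648 -0.071  0.074]
top (292, 198) [0.566 0.049 0.181]
top (289, 232) [0.488 0.066 0.165]
top (401, 213) [ 0.524 -0.233  0.014]
top (345, 273) [ 0.385 -0.062  0.004]
top (331, 121) [ 0.778 -0.075  0.09 ]
top (173, 215) [0.595 0.374 0.02 ]
top (313, 188) [ 0.618 -0.007  0.029]
top (306, 240) [0.483 0.029 0.022]
top (169, 218) [0.588 0.385 0.017]
side (306, 215) [ 0.536 -0.041  0.189]
side (306, 250) [ 0.523 -0.057  0.104]
side (353, 331) [ 0.52  -0.235  0.012]
side (252, 297) [ 0.389 -0.035  0.013]
side (392, 218) [ 0.765 -0.075  0.09 ]
side (272, 185) [0.506 0.047 0.228]
side (295, 200) [0.553 0.03  0.176]
top 2962 [ 0.52382669 -0.23214571  0.01548053] [ 0.4409205  -0.31750486  0.00910788] [ 0.61089536 -0.14831716  0.02099624]
side 4449 [ 0.51747449 -0.23683866  0.01465938] [ 0.43638118 -0.316876    0.00902697] [ 0.60601816 -0.14800487  0.01939257]
```

View pics/sidecrop.png

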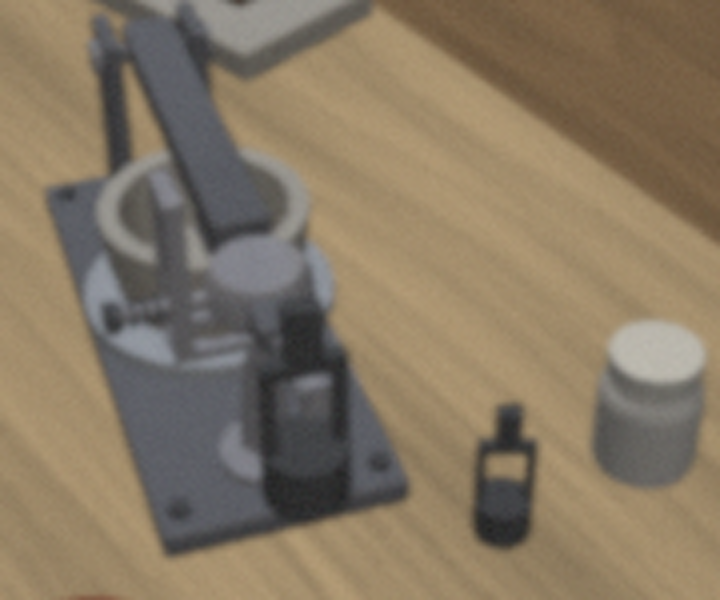

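View pics/topcrop.png

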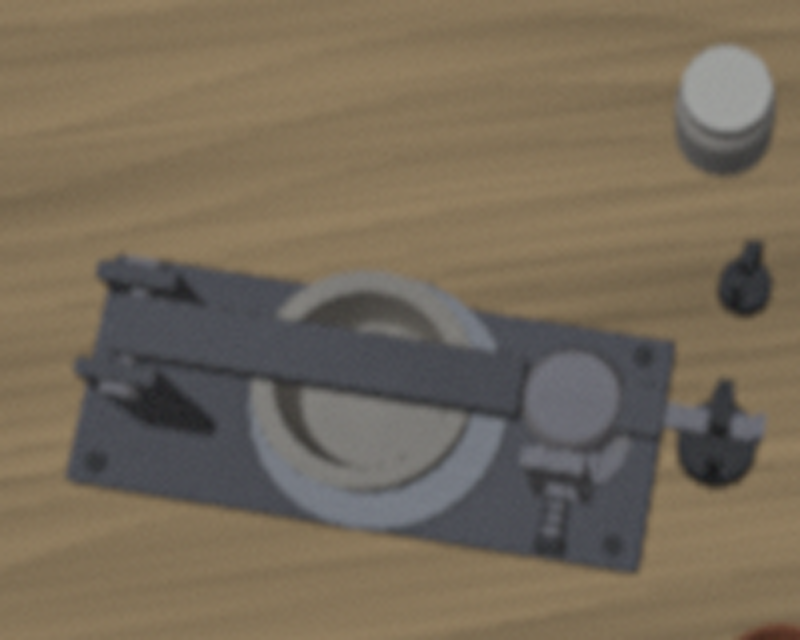

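The crops confirm it: the larger weight (52 mm disc) hangs by its bail on the hook, and the smaller one stands on the table near the jar. The spring latch tab is on the robot side of the cap, with its rod below. Next I'll fit the jigger pose.

```bash
python3 - <<'E'
from h import *
for n in("top","side"):
    c=pickle.load(open(n+"0.pkl","rb"));W=cloud(c);px=c["pixels"].astype(int)
    v,u=np.indices(W.shape[:2])
    # arm top: z .184
    X,Y,Z=W[...,0],W[...,1],W[...,2]
    m=(abs(Z-.184)<.007)&(Y>.09)&(Y<.27)&(X>.5)&(X<.66)
    P=W[m][:,:2]; 
    k=np.polyfit(P[:,1],P[:,0],1); r=P[:,0]-np.polyval(k,P[:,1]); ok=abs(r)<.02
    k=np.polyfit(P[ok,1],P[ok,0],1); r=P[ok,0]-np.polyval(k,P[ok,1]);print(n,"arm",ok.sum(),k,np.percentile(r,[1,99]),"Z",W[m][:,2].mean())
    m=(abs(Z-.181)<.008)&(np.hypot(X-.566,Y-.045)<.05)
    P=W[m]; 
    print("cap",len(P),P.mean(0),P.min(0),P.max(0))
    m=(Z>.19)&(Y<.0)&(Y>-.08)&(X>.48)&(X<.6);P=W[m];print("wtab",len(P),P.mean(0),P.min(0),P.max(0))
    m=(Z>.2)&(Y<.1)&(Y>.0)&(X>.46)&(X<.6);P=W[m];print("ltab",len(P),P.mean(0),P.min(0),P.max(0))
    m=(Z>.232)&(Y<.1)&(Y>.0)&(X>.46)&(X<.6);P=W[m];print("ltab top",len(P),P.mean(0))
    m=(abs(Z-.02)<.008)&(Y>-.03)&(Y<.42)&(X>.42)&(X<.72)&(px[...,0]-px[...,2]<15)
    P=W[m][:,:2].astype(np.float32); print("plate",cv2.minAreaRect(P))
E
```

```text
top arm 1187 [0.29737365 0.5492616 ] [-0.01797887  0.01923923] Z 0.1838804043520262
cap 532 [0.56552638 0.05369136 0.17984345] [ 0.53430056 -0.00221413  0.17300816] [0.59320341 0.09427379 0.18884653]
wtab 66 [ 0.53764072 -0.03683505  0.21109989] [ 0.52737978 -0.04541609  0.19116918] [ 0.5508359  -0.02929692  0.21649753]
ltab 130 [0.51411891 0.06097942 0.23234327] [0.50581555 0.04328254 0.20006328] [0.52415765 0.07886515 0.24835895]
ltab top 90 [0.51575356 0.06151558 0.23943543]
plate ((0.6061804294586182, 0.1861359179019928), (0.3885366916656494, 0.15975065529346466), 73.46427154541016)
side arm 595 [0.29841047 0.54392468] [-0.01764303  0.01918002] Z 0.18331652008952276
cap 399 [0.56068318 0.05430415 0.17885957] [0.53259134 0.0186027  0.17303726] [0.58942389 0.09476723 0.18573183]
wtab 126 [ 0.53333758 -0.04011339  0.2049069 ] [ 0.52343281 -0.04695612  0.19020572] [ 0.54661464 -0.02633052  0.21451928]
ltab 163 [0.50851245 0.0542331  0.22568223] [0.50107791 0.04161513 0.20016215] [0.52115132 0.07774205 0.24151335]
ltab top 70 [0.51044334 0.05815536 0.23848011]
plate ((0.6001501679420471, 0.18334074318408966), (0.3877716362476349, 0.15851278603076935), 73.48085021972656)
```

```bash
cat >> h.py <<'E'
from scipy.spatial.transform import Rotation as Ro
TH=np.arctan(0.298)
JX=np.array([np.cos(TH),-np.sin(TH),0]);JY=np.array([np.sin(TH),np.cos(TH),0]);JZ=np.array([0,0,1.])
R0=np.stack([JX,-JY,-JZ],1)   # tool: x along JX, z down
def rot(o): q=o["tool_rot"]; return Ro.from_quat([q[1],q[2],q[3],q[0]])
def plan(o,p1,R1,N,g,dp=4,dr=1,p=None,R=None):
    import json
    p=np.array(o["eef_pos"],float) if p is None else p; R=rot(o) if R is None else R; R1=Ro.from_matrix(R1) if not isinstance(R1,Ro) else R1
    out=[]
    for i in range(N):
        t=np.round(R.inv().apply((p1-p)/(N-i)),dp); p=p+R.apply(t)
        w=np.round((R.inv()*R1).as_rotvec(degrees=True)/(N-i),dr); R=R*Ro.from_rotvec(w,degrees=True)
        out.append((t.tolist(),w.tolist()))
    for i,(t,w) in enumerate(out):
        if i%5==0: print("--")
        print(json.dumps({"translation":t,"rot":w,"grip":g}),end=",\n")
    print("end",np.round(p,4)); return p,R
def st(o):
    print("t",round(o["t"],2),"p",np.round(o["eef_pos"],4),"rotvec err deg",np.round((rot(o).inv()*Ro.from_matrix(R0)).as_rotvec(degrees=True),2),"F",np.round(o["contact_force"],1),"g",round(o["gripper_width"],3),"q",np.round(o["q"],2))
O=np.array([.561,.0465,0])
E
python3 - <<'E'
from h import *
from station import *
o=get_obs();st(o)
plan(o,np.array([.536,-.038,.33]),R0,20,0.085,3,1)
E
```

```text
t 0.15 p [0.2682 0.619  0.2475] rotvec err deg [6.000e-02 6.000e-02 8.317e+01] F [ 0.2 -0.2 -0.8] g 1.001 q [-1.27  0.48  0.02  1.56 -0.01  1.11 -0.08]
--
{"translation": [-0.025, 0.025, -0.004], "rot": [0.0, 0.0, 4.2], "grip": 0.085},
{"translation": [-0.023, 0.027, -0.004], "rot": [0.0, 0.0, 4.2], "grip": 0.085},
{"translation": [-0.021, 0.029, -0.004], "rot": [0.0, 0.0, 4.2], "grip": 0.085},
{"translation": [-0.019, 0.03, -0.004], "rot": [0.0, 0.0, 4.2], "grip": 0.085},
{"translation": [-0.016, 0.031, -0.004], "rot": [0.0, 0.0, 4.1], "grip": 0.085},
--
{"translation": [-0.014, 0.033, -0.004], "rot": [0.0, 0.0, 4.2], "grip": 0.085},
{"translation": [-0.012, 0.033, -0.004], "rot": [0.0, 0.0, 4.1], "grip": 0.085},
{"translation": [-0.009, 0.034, -0.004], "rot": [0.0, 0.0, 4.2], "grip": 0.085},
{"translation": [-0.007, 0.035, -0.004], "rot": [0.0, 0.0, 4.1], "grip": 0.085},
{"translation": [-0.004, 0.035, -0.004], "rot": [0.0, 0.0, 4.2], "grip": 0.085},
--
{"translation": [-0.002, 0.036, -0.004], "rot": [0.0, 0.0, 4.1], "grip": 0.085},
{"translation": [0.001, 0.035, -0.004], "rot": [0.0, 0.0, 4.2], "grip": 0.085},
{"translation": [0.004, 0.035, -0.004], "rot": [0.0, 0.0, 4.1], "grip": 0.085},
{"translation": [0.006, 0.035, -0.004], "rot": [0.0, 0.0, 4.2], "grip": 0.085},
{"translation": [0.009, 0.035, -0.004], "rot": [0.0, 0.0, 4.1], "grip": 0.085},
--
{"translation": [0.011, 0.034, -0.004], "rot": [0.0, 0.0, 4.2], "grip": 0.085},
{"translation": [0.013, 0.033, -0.004], "rot": [0.0, 0.0, 4.1], "grip": 0.085},
{"translation": [0.016, 0.032, -0.005], "rot": [0.0, 0.0, 4.2], "grip": 0.085},
{"translation": [0.018, 0.03, -0.004], "rot": [0.0, 0.0, 4.1], "grip": 0.085},
{"translation": [0.02, 0.029, -0.005], "rot": [0.1, 0.0, 4.2], "grip": 0.085},
end [ 0.5362 -0.0376  0.3303]
```

Emit:
send_rows([
  {"translation":[-0.025,0.025,-0.016],"rot":[0,0,4.2],"grip":0.085},
  {"translation":[-0.023,0.027,-0.016],"rot":[0,0,4.2],"grip":0.085},
  {"translation":[-0.021,0.029,-0.016],"rot":[0,0,4.2],"grip":0.085},
  {"translation":[-0.019,0.03,-0.016],"rot":[0,0,4.2],"grip":0.085},
  {"translation":[-0.016,0.031,-0.016],"rot":[0,0,4.1],"grip":0.085},
])

```text
t: 0.57
eef_pos: [0.3349, 0.4533, 0.3287]
tool_rot: [0.0, 0.922, 0.386, -0.0]
contact_force: [0.8, -0.6, 1.6]
gripper_width: 0.998
```

Emit:
send_rows([
  {"translation":[-0.014,0.033,0],"rot":[0,0,4.2],"grip":0.085},
  {"translation":[-0.012,0.033,0],"rot":[0,0,4.1],"grip":0.085},
  {"translation":[-0.009,0.034,0],"rot":[0,0,4.2],"grip":0.085},
  {"translation":[-0.007,0.035,0],"rot":[0,0,4.1],"grip":0.085},
  {"translation":[-0.004,0.035,0],"rot":[0,0,4.2],"grip":0.085},
])

```text
t: 0.98
eef_pos: [0.4017, 0.2895, 0.3283]
tool_rot: [-0.0, 0.977, 0.214, -0.0]
contact_force: [0.8, 0.8, -0.4]
gripper_width: 0.995
```

```bash
python3 - <<'E'
from h import *
from station import *
o=get_obs();st(o)
plan(o,np.array([.536,-.038,.33]),R0,10,0.085,3,1)
E
```

```text
t 0.98 p [0.4017 0.2895 0.3283] rotvec err deg [-1.000e-02  1.000e-02  4.127e+01] F [ 0.8  0.8 -0.4] g 0.995 q [-1.    0.1   0.28  1.89 -0.03  1.16 -0.29]
--
{"translation": [-0.001, 0.035, -0.0], "rot": [-0.0, 0.0, 4.1], "grip": 0.085},
{"translation": [0.001, 0.035, -0.0], "rot": [-0.0, 0.0, 4.1], "grip": 0.085},
{"translation": [0.004, 0.035, -0.0], "rot": [-0.0, 0.0, 4.1], "grip": 0.085},
{"translation": [0.006, 0.035, -0.0], "rot": [-0.0, 0.0, 4.1], "grip": 0.085},
{"translation": [0.008, 0.034, -0.0], "rot": [-0.0, 0.0, 4.1], "grip": 0.085},
--
{"translation": [0.011, 0.034, -0.0], "rot": [-0.0, 0.0, 4.2], "grip": 0.085},
{"translation": [0.014, 0.033, -0.0], "rot": [-0.0, 0.0, 4.1], "grip": 0.085},
{"translation": [0.016, 0.032, -0.001], "rot": [-0.0, 0.0, 4.2], "grip": 0.085},
{"translation": [0.018, 0.031, -0.0], "rot": [-0.0, 0.0, 4.1], "grip": 0.085},
{"translation": [0.02, 0.029, -0.001], "rot": [-0.0, 0.0, 4.2], "grip": 0.085},
end [ 0.5363 -0.0381  0.3302]
```

Emit:
send_rows([
  {"translation":[-0.001,0.035,0],"rot":[0,0,4.1],"grip":0.085},
  {"translation":[0.001,0.035,0],"rot":[0,0,4.1],"grip":0.085},
  {"translation":[0.004,0.035,0],"rot":[0,0,4.1],"grip":0.085},
  {"translation":[0.006,0.035,0],"rot":[0,0,4.1],"grip":0.085},
  {"translation":[0.008,0.034,0],"rot":[0,0,4.1],"grip":0.085},
])

```text
t: 1.4
eef_pos: [0.4692, 0.1273, 0.3283]
tool_rot: [-0.0, 0.999, 0.036, 0.0]
contact_force: [0.2, 0.8, -0.2]
gripper_width: 0.994
```

Emit:
send_rows([
  {"translation":[0.011,0.034,0],"rot":[0,0,4.2],"grip":0.085},
  {"translation":[0.014,0.033,0],"rot":[0,0,4.1],"grip":0.085},
  {"translation":[0.016,0.032,-0.001],"rot":[0,0,4.2],"grip":0.085},
  {"translation":[0.018,0.031,0],"rot":[0,0,4.1],"grip":0.085},
  {"translation":[0.02,0.029,-0.001],"rot":[0,0,4.2],"grip":0.085},
])

```text
t: 1.82
eef_pos: [0.5374, -0.0375, 0.3302]
tool_rot: [-0.0, 0.989, -0.145, -0.0]
contact_force: [0.2, -0.1, 0.5]
gripper_width: 0.993
```

```bash
python3 - <<'E'
from h import *
from station import *
o=get_obs();st(o)
c=read_camera("wrist"); pickle.dump((c,o),open("w1.pkl","wb"));W=cloud(c)
im=c["pixels"][:,:,::-1].copy()
cv2.imwrite("pics/w1.png",im)
X,Y,Z=W[...,0],W[...,1],W[...,2]
print(proj(c,[.536,-.038,.213]),proj(c,O+[0,0,.181]))
E
```

```text
t 1.82 p [ 0.5374 -0.0375  0.3302] rotvec err deg [-0.01  0.01 -0.03] F [ 0.2 -0.1  0.5] g 0.993 q [-0.58  0.19  0.63  1.81 -0.12  1.18 -0.2 ]
[[320.06638375 197.89251266]] [[319.65296414  81.36024231]]
```

View pics/w1.png

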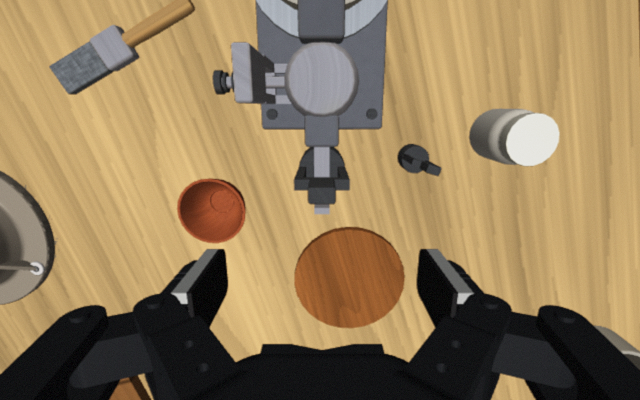

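The wrist view has the cap at (322,78), the weight with its tab at (322,190) on the hook, the latch tab at (245,72) and the bat at (349,277). Next I'll measure these with the wrist depth.

```bash
python3 - <<'E'
from h import *
c,o=pickle.load(open("w1.pkl","rb"));W=cloud(c);px=c["pixels"].astype(int)
def J(P): d=P-O; return np.stack([d@JX,d@JY,P[:,2]],1)
X,Y,Z=W[...,0],W[...,1],W[...,2]
D=W-O; jx=D@JX; jy=D@JY
v,u=np.indices(Z.shape)
def rep(n,m):
    P=np.stack([jx[m],jy[m],Z[m]],1); 
    if len(P): print(n,len(P),"med",np.round(np.median(P,0),4),"p2",np.round(np.percentile(P,2,0),4),"p98",np.round(np.percentile(P,98,0),4))
near=v<230
rep("wtab top",near&(Z>.206)&(abs(jx)<.03)&(jy<-.06)&(jy>-.12))
rep("wbar",near&(abs(Z-.175)<.006)&(abs(jx)<.04)&(jy<-.07)&(jy>-.105))
rep("lip/hook",near&(abs(Z-.171)<.008)&(abs(jx)<.02)&(jy<-.105)&(jy>-.14))
rep("cap",near&(abs(Z-.181)<.004)&(abs(jx)<.05)&(jy<.05)&(jy>-.04))
rep("ltab top",near&(Z>.234)&(jx<-.03)&(jx>-.09)&(abs(jy)<.04))
rep("arm",near&(abs(Z-.184)<.004)&(abs(jx)<.04)&(jy>.045))
m=near&(abs(Z-.184)<.004)&(abs(jx)<.04)&(jy>.045); print("armslope",np.polyfit(jy[m],jx[m],1))
m=(abs(Z-.015)<.004)&(px[...,0]<165)&(px[...,0]-px[...,2]>55)&(u>280)&(u<415)&(v>215)&(v<335)
P=W[m]; print("bat",len(P),P.mean(0),P.min(0),P.max(0))
cv2.imwrite("pics/w1c.png",cv2.resize(c["pixels"][20:240,200:460,::-1],None,fx=3,fy=2.7,interpolation=2))
E
```

```text
wtab top 511 med [ 0.0009 -0.0858  0.2123] p2 [-0.0093 -0.0938  0.2071] p98 [ 0.0111 -0.0798  0.2137]
wbar 389 med [ 0.0044 -0.0856  0.1745] p2 [-0.0233 -0.0919  0.1697] p98 [ 0.0251 -0.0799  0.1788]
lip/hook 149 med [ 0.0008 -0.1094  0.1762] p2 [-0.0056 -0.114   0.1676] p98 [ 0.0072 -0.1076  0.1776]
cap 3688 med [0.0011 0.0111 0.1806] p2 [-0.0188 -0.0174  0.1771] p98 [0.0197 0.0489 0.1845]
ltab top 1189 med [-0.0483  0.0016  0.2392] p2 [-0.0545 -0.0157  0.2353] p98 [-0.043   0.0179  0.2408]
arm 887 med [0.0012 0.0513 0.1834] p2 [-0.0162  0.0452  0.1812] p98 [0.0181 0.0572 0.1849]
armslope [-0.02919269  0.00242549]
bat 8122 [ 0.5259528  -0.22783282  0.01497983] [ 0.44049773 -0.31552336  0.01101804] [ 0.60674356 -0.14705808  0.01779495]
```

View pics/w1c.png

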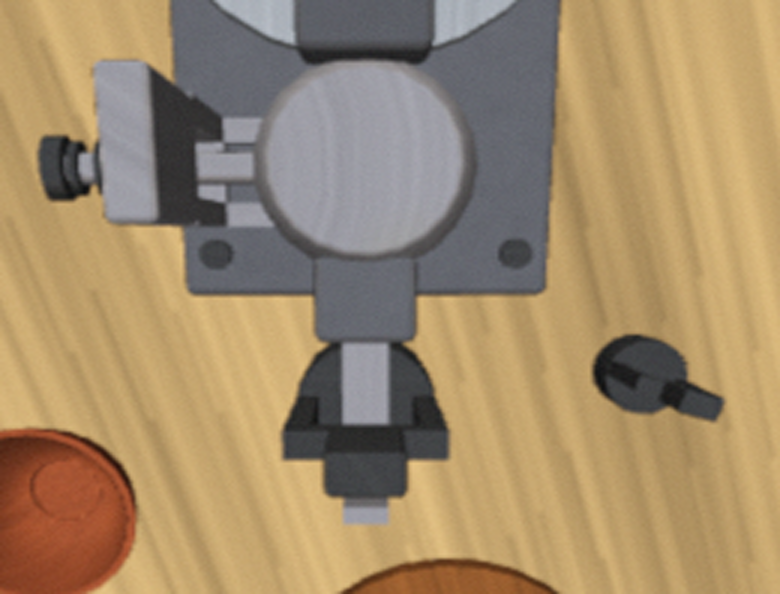

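```bash
sed -i 's/^O=.*/O=np.array([.561,.0465,0])+.001*JX+.0012*JY/' h.py; python3 - <<'E'
from h import *
from station import *
o=get_obs();st(o)
print(O)
w=O-.088*JY; print(w)
plan(o,w+[0,0,.197],R0,5,0.06,3,1)
E
```

```text
t 1.87 p [ 0.539  -0.0451  0.331 ] rotvec err deg [ 0.18 -0.21 -0.74] F [ 1.1 -5.3  1.8] g 0.998 q [-0.58  0.2   0.64  1.81 -0.12  1.17 -0.2 ]
[0.56230106 0.04736443 0.        ]
[ 0.53716923 -0.03697056  0.        ]
--
{"translation": [-0.001, -0.002, 0.027], "rot": [0.0, -0.0, -0.1], "grip": 0.06},
{"translation": [-0.001, -0.001, 0.027], "rot": [0.0, -0.1, -0.2], "grip": 0.06},
{"translation": [-0.001, -0.002, 0.027], "rot": [0.1, -0.0, -0.1], "grip": 0.06},
{"translation": [-0.001, -0.001, 0.026], "rot": [0.0, -0.1, -0.2], "grip": 0.06},
{"translation": [-0.0, -0.002, 0.027], "rot": [0.1, -0.0, -0.1], "grip": 0.06},
end [ 0.5377 -0.0366  0.1969]
```

Emit:
send_rows([
  {"translation":[0,0,0.01],"rot":[0,0,0],"grip":0.06},
  {"translation":[0,0,0.02],"rot":[0,0,0],"grip":0.06},
  {"translation":[0,0,0.03],"rot":[0,0,0],"grip":0.06},
  {"translation":[0,0,0.02],"rot":[0,0,0],"grip":0.06},
  {"translation":[0,0,0.01],"rot":[0,0,0],"grip":0.06},
])

```text
t: 2.28
eef_pos: [0.5351, -0.0342, 0.237]
tool_rot: [0.0, 0.99, -0.142, -0.003]
contact_force: [-1.5, -0.4, 0.1]
gripper_width: 0.703
```

Emit:
send_rows([
  {"translation":[0,0,0],"rot":[0,0,0],"grip":0.06},
  {"translation":[0,0,0],"rot":[0,0,0],"grip":0.06},
  {"translation":[0,0,0],"rot":[0,0,0],"grip":0.06},
  {"translation":[0,0,0],"rot":[0,0,0],"grip":0.06},
  {"translation":[0,0,0],"rot":[0,0,0],"grip":0.06},
])

```text
t: 2.7
eef_pos: [0.538, -0.0356, 0.2414]
tool_rot: [-0.0, 0.99, -0.143, 0.001]
contact_force: [-0.1, 0.5, 0.6]
gripper_width: 0.701
```

```bash
python3 - <<'E'
from h import *
from station import *
o=get_obs();st(o)
w=O-.088*JY; print(w)
plan(o,w+[0,0,.197],R0,5,0.06,4,1)
E
```

```text
t 2.7 p [ 0.538  -0.0356  0.2414] rotvec err deg [-0.06 -0.11  0.18] F [-0.1  0.5  0.6] g 0.701 q [-0.55  0.29  0.61  1.92 -0.2   0.99 -0.14]
[ 0.53716923 -0.03697056  0.        ]
--
{"translation": [-0.0001, 0.0003, 0.0089], "rot": [-0.0, -0.0, 0.0], "grip": 0.06},
{"translation": [-0.0001, 0.0003, 0.0089], "rot": [-0.0, -0.0, 0.0], "grip": 0.06},
{"translation": [-0.0001, 0.0003, 0.0089], "rot": [-0.0, -0.0, 0.1], "grip": 0.06},
{"translation": [-0.0001, 0.0003, 0.0089], "rot": [-0.0, -0.1, 0.0], "grip": 0.06},
{"translation": [-0.0001, 0.0004, 0.0088], "rot": [-0.1, -0.0, 0.1], "grip": 0.06},
end [ 0.5371 -0.037   0.197 ]
```

Emit:
send_rows([
  {"translation":[0,0,0.009],"rot":[0,0,0],"grip":0.06},
  {"translation":[0,0,0.009],"rot":[0,0,0],"grip":0.06},
  {"translation":[0,0.001,0.009],"rot":[0,0,0],"grip":0.06},
  {"translation":[0,0,0.009],"rot":[0,0,0],"grip":0.06},
  {"translation":[-0.001,0,0.008],"rot":[0,0,0],"grip":0.06},
])

```text
t: 3.12
eef_pos: [0.5356, -0.0365, 0.1948]
tool_rot: [0.0, 0.99, -0.143, -0.001]
contact_force: [0.3, 0.5, -0.1]
gripper_width: 0.704
```

Emit:
send_rows([
  {"translation":[0,0,0],"rot":[0,0,0],"grip":0.06},
  {"translation":[0,0,0],"rot":[0,0,0],"grip":0.03},
  {"translation":[0,0,0],"rot":[0,0,0],"grip":0.027},
  {"translation":[0,0,0],"rot":[0,0,0],"grip":0.027},
  {"translation":[0,0,0],"rot":[0,0,0],"grip":0.027},
])

```text
t: 3.53
eef_pos: [0.5364, -0.0364, 0.1967]
tool_rot: [-0.0, 0.99, -0.143, 0.0]
contact_force: [-0.3, -0.3, -0.1]
gripper_width: 0.315
```

```bash
python3 - <<'E'
from h import *
from station import *
o=get_obs();st(o);print(O-.088*JY)
c=read_camera("wrist"); cv2.imwrite("pics/w2.png",c["pixels"][:,:,::-1])
st(get_obs())
E
```

```text
t 3.53 p [ 0.5364 -0.0364  0.1967] rotvec err deg [-0.02 -0.05  0.17] F [-0.3 -0.3 -0.1] g 0.315 q [-0.52  0.35  0.58  1.97 -0.24  0.89 -0.1 ]
[ 0.53716923 -0.03697056  0.        ]
t 3.58 p [ 0.5364 -0.0363  0.1967] rotvec err deg [-0.03 -0.04  0.18] F [ 0.   0.2 -0.5] g 0.318 q [-0.52  0.35  0.58  1.97 -0.24  0.89 -0.1 ]
```

View pics/w2.png

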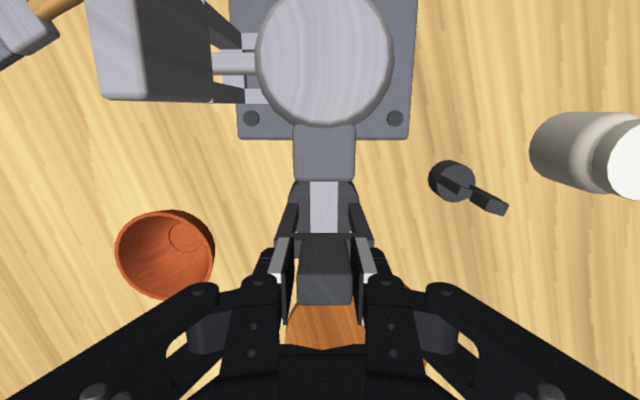

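The weight's tab (298–352, 235–305) sits between the pads, nearly centred, so I'll close.

Emit:
send_rows([
  {"translation":[0,0,0],"rot":[0,0,0],"grip":0.02},
  {"translation":[0,0,0],"rot":[0,0,0],"grip":0.01},
  {"translation":[0,0,0],"rot":[0,0,0],"grip":0.01},
  {"translation":[0,0,0],"rot":[0,0,0],"grip":0.01},
  {"translation":[0,0,0],"rot":[0,0,0],"grip":0.01},
], force=60)

```text
t: 4.0
eef_pos: [0.5366, -0.0365, 0.1969]
tool_rot: [-0.0, 0.99, -0.143, 0.001]
contact_force: [0.1, -0.7, 5.5]
gripper_width: 0.249
```

Emit:
send_rows([
  {"translation":[0,0,-0.003],"rot":[0,0,0],"grip":0.01},
  {"translation":[0,0,-0.005],"rot":[0,0,0],"grip":0.01},
  {"translation":[0,0,-0.007],"rot":[0,0,0],"grip":0.01},
  {"translation":[0,0,-0.008],"rot":[0,0,0],"grip":0.01},
  {"translation":[0,0,-0.005],"rot":[0,0,0],"grip":0.01},
])

```text
t: 4.42
eef_pos: [0.5361, -0.0364, 0.2252]
tool_rot: [-0.0, 0.99, -0.143, 0.0]
contact_force: [0.1, -0.3, -4.0]
gripper_width: 0.251
```

```bash
python3 - <<'E'
from h import *
from station import *
o=get_obs();st(o)
c=read_camera("wrist"); cv2.imwrite("pics/w3.png",c["pixels"][:,:,::-1])
st(get_obs())
E
```

```text
t 4.42 p [ 0.5361 -0.0364  0.2252] rotvec err deg [-0.01 -0.02  0.17] F [ 0.1 -0.3 -4. ] g 0.251 q [-0.54  0.31  0.6   1.94 -0.21  0.95 -0.12]
t 4.47 p [ 0.5368 -0.0365  0.2261] rotvec err deg [-0.06 -0.11  0.17] F [ 0.5  0.8 -3.1] g 0.248 q [-0.54  0.31  0.6   1.94 -0.21  0.95 -0.12]
```

View pics/w3.png

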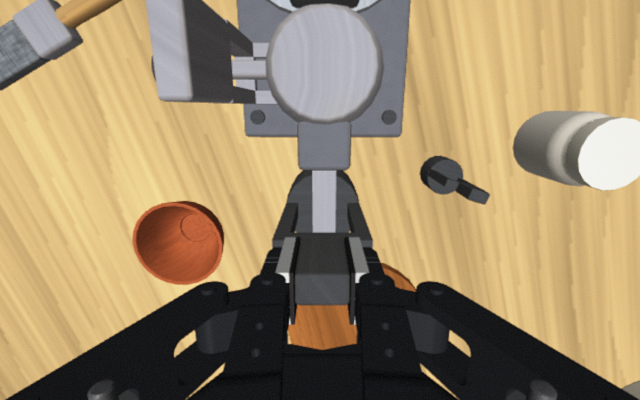

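The weight is gripped (width 21 mm against 22 mm expected), raised about 28 mm, and the load reads about 4 N. Now I'll slide it outward along tool +y.

Emit:
send_rows([
  {"translation":[0,0.006,0],"rot":[0,0,0],"grip":0.01},
  {"translation":[0,0.012,0],"rot":[0,0,0],"grip":0.01},
  {"translation":[0,0.016,0],"rot":[0,0,0],"grip":0.01},
  {"translation":[0,0.018,0],"rot":[0,0,0],"grip":0.01},
  {"translation":[0,0.018,0],"rot":[0,0,0],"grip":0.01},
])

```text
t: 4.88
eef_pos: [0.5151, -0.1053, 0.2239]
tool_rot: [0.0, 0.99, -0.143, -0.0]
contact_force: [-0.4, -0.5, -4.2]
gripper_width: 0.248
```

```bash
python3 - <<'E'
from h import *
from station import *
o=get_obs();st(o)
plan(o,np.array([.5235,-.231,.2255]),R0,10,0.01,3,1)
E
```

```text
t 4.88 p [ 0.5151 -0.1053  0.2239] rotvec err deg [0.04 0.05 0.15] F [-0.4 -0.5 -4.2] g 0.248 q [-0.43  0.29  0.63  1.97 -0.21  0.94  0.01]
--
{"translation": [0.004, 0.012, -0.0], "rot": [0.0, 0.0, 0.0], "grip": 0.01},
{"translation": [0.004, 0.012, -0.0], "rot": [0.0, 0.0, 0.0], "grip": 0.01},
{"translation": [0.004, 0.012, -0.0], "rot": [0.0, 0.0, 0.0], "grip": 0.01},
{"translation": [0.005, 0.012, -0.0], "rot": [0.0, 0.0, 0.0], "grip": 0.01},
{"translation": [0.004, 0.012, -0.0], "rot": [0.0, 0.0, 0.0], "grip": 0.01},
--
{"translation": [0.005, 0.012, -0.0], "rot": [0.0, 0.0, 0.0], "grip": 0.01},
{"translation": [0.004, 0.012, -0.0], "rot": [0.0, 0.0, 0.0], "grip": 0.01},
{"translation": [0.005, 0.011, -0.001], "rot": [0.0, 0.0, 0.0], "grip": 0.01},
{"translation": [0.004, 0.012, -0.0], "rot": [0.0, 0.0, 0.1], "grip": 0.01},
{"translation": [0.005, 0.011, -0.001], "rot": [0.0, 0.1, 0.0], "grip": 0.01},
end [ 0.5239 -0.2309  0.2259]
```

Emit:
send_rows([
  {"translation":[0.004,0.016,0],"rot":[0,0,0],"grip":0.01},
  {"translation":[0.005,0.015,0],"rot":[0,0,0],"grip":0.01},
  {"translation":[0.005,0.014,0],"rot":[0,0,0],"grip":0.01},
  {"translation":[0.006,0.014,0.003],"rot":[0,0,0],"grip":0.01},
  {"translation":[0.006,0.013,0.007],"rot":[0,0,0],"grip":0.01},
])

```text
t: 5.3
eef_pos: [0.5202, -0.1823, 0.2146]
tool_rot: [0.0, 0.99, -0.144, 0.0]
contact_force: [1.1, 0.2, -5.2]
gripper_width: 0.246
```

Emit:
send_rows([
  {"translation":[0.005,0.013,0.01],"rot":[0,0,0],"grip":0.01},
  {"translation":[0.005,0.012,0.012],"rot":[0,0,0],"grip":0.01},
  {"translation":[0.004,0.01,0.012],"rot":[0,0,0],"grip":0.01},
  {"translation":[0.003,0.007,0.01],"rot":[0,0,0],"grip":0.01},
  {"translation":[0.001,0.003,0.008],"rot":[0,0,0],"grip":0.01},
])

```text
t: 5.72
eef_pos: [0.5242, -0.2303, 0.1612]
tool_rot: [0.0, 0.99, -0.144, -0.001]
contact_force: [-0.2, 0.5, -4.1]
gripper_width: 0.246
```

Emit:
send_rows([
  {"translation":[0,0,0.006],"rot":[0,0,0],"grip":0.01},
  {"translation":[0,0,0.003],"rot":[0,0,0],"grip":0.01},
  {"translation":[0,0,0],"rot":[0,0,0],"grip":0.01},
  {"translation":[0,0,0],"rot":[0,0,0],"grip":0.01},
  {"translation":[0,0,0],"rot":[0,0,0],"grip":0.01},
])

```text
t: 6.13
eef_pos: [0.5259, -0.2277, 0.1538]
tool_rot: [-0.0, 0.99, -0.142, 0.0]
contact_force: [0.4, 0.1, -4.3]
gripper_width: 0.245
```

```bash
python3 - <<'E'
from h import *
from station import *
o=get_obs();st(o)
for n in ("side","top"):
    c=read_camera(n); pickle.dump(c,open(n+"4.pkl","wb"))
    cv2.imwrite(f"pics/{n}4.png",c["pixels"][:,:,::-1])
st(get_obs())
plan(o,np.array([.5235,-.231,.145]),R0,5,0.01,4,1)
E
```

```text
t 6.13 p [ 0.5259 -0.2277  0.1538] rotvec err deg [-0.02 -0.05  0.23] F [ 0.4  0.1 -4.3] g 0.245 q [-0.15  0.47  0.59  1.92 -0.35  0.85  0.34]
t 6.23 p [ 0.5258 -0.2279  0.1539] rotvec err deg [-0.02 -0.06  0.21] F [-0.3  0.2 -4.2] g 0.248 q [-0.15  0.47  0.59  1.92 -0.35  0.85  0.34]
--
{"translation": [-0.0003, 0.0008, 0.0018], "rot": [-0.0, -0.0, 0.0], "grip": 0.01},
{"translation": [-0.0003, 0.0007, 0.0018], "rot": [-0.0, -0.0, 0.1], "grip": 0.01},
{"translation": [-0.0002, 0.0008, 0.0017], "rot": [-0.0, -0.0, 0.0], "grip": 0.01},
{"translation": [-0.0003, 0.0007, 0.0018], "rot": [-0.0, -0.0, 0.1], "grip": 0.01},
{"translation": [-0.0002, 0.0008, 0.0017], "rot": [-0.0, -0.1, 0.0], "grip": 0.01},
end [ 0.5235 -0.231   0.145 ]
```

View pics/side4.png

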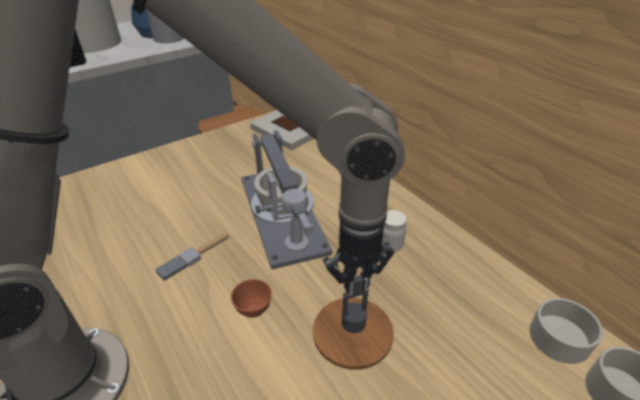

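The weight hangs upright just above the bat's middle, at (354,318). I'll lower it gently; contact should come at TCP z of about 0.141.

Emit:
send_rows([
  {"translation":[0,0.001,0.002],"rot":[0,0,0],"grip":0.01},
  {"translation":[0,0.001,0.002],"rot":[0,0,0],"grip":0.01},
  {"translation":[0,0.001,0.002],"rot":[0,0,0],"grip":0.01},
  {"translation":[0,0,0.002],"rot":[0,0,0],"grip":0.01},
  {"translation":[0,0,0.002],"rot":[0,0,0],"grip":0.01},
])

```text
t: 6.65
eef_pos: [0.5244, -0.2312, 0.143]
tool_rot: [-0.0, 0.99, -0.143, -0.0]
contact_force: [-0.1, -0.5, -4.5]
gripper_width: 0.246
```

Emit:
send_rows([
  {"translation":[0,0,0.001],"rot":[0,0,0],"grip":0.01},
  {"translation":[0,0,0.001],"rot":[0,0,0],"grip":0.01},
  {"translation":[0,0,0],"rot":[0,0,0],"grip":0.01},
  {"translation":[0,0,0],"rot":[0,0,0],"grip":0.01},
  {"translation":[0,0,0],"rot":[0,0,0],"grip":0.01},
])

```text
t: 7.07
eef_pos: [0.5245, -0.2311, 0.1413]
tool_rot: [-0.0, 0.99, -0.143, 0.0]
contact_force: [1.1, 0.3, -5.2]
gripper_width: 0.245
```

Emit:
send_rows([
  {"translation":[0,0,0.0005],"rot":[0,0,0],"grip":0.01},
  {"translation":[0,0,0.0005],"rot":[0,0,0],"grip":0.01},
  {"translation":[0,0,0.0005],"rot":[0,0,0],"grip":0.01},
  {"translation":[0,0,0],"rot":[0,0,0],"grip":0.01},
  {"translation":[0,0,0],"rot":[0,0,0],"grip":0.01},
])

```text
t: 7.48
eef_pos: [0.5249, -0.2313, 0.141]
tool_rot: [-0.0, 0.99, -0.143, 0.0]
contact_force: [-2.2, 0.6, 8.0]
gripper_width: 0.247
```

Emit:
send_rows([
  {"translation":[0,0,-0.0005],"rot":[0,0,0],"grip":0.01},
  {"translation":[0,0,0],"rot":[0,0,0],"grip":0.01},
  {"translation":[0,0,0],"rot":[0,0,0],"grip":0.02},
  {"translation":[0,0,0],"rot":[0,0,0],"grip":0.024},
  {"translation":[0,0,0],"rot":[0,0,0],"grip":0.028},
], force=20)

```text
t: 7.9
eef_pos: [0.5249, -0.2313, 0.1404]
tool_rot: [0.0, 0.99, -0.143, 0.0]
contact_force: [-0.4, 0.1, 0.1]
gripper_width: 0.326
```

Emit:
send_rows([
  {"translation":[0,0,0],"rot":[0,0,0],"grip":0.034},
  {"translation":[0,0,0],"rot":[0,0,0],"grip":0.042},
  {"translation":[0,0,0],"rot":[0,0,0],"grip":0.05},
  {"translation":[0,0,0],"rot":[0,0,0],"grip":0.05},
  {"translation":[0,0,0],"rot":[0,0,0],"grip":0.05},
])

```text
t: 8.32
eef_pos: [0.5245, -0.2311, 0.1402]
tool_rot: [0.0, 0.99, -0.143, -0.0]
contact_force: [-0.7, 0.6, -1.1]
gripper_width: 0.583
```

```bash
python3 - <<'E'
from h import *
from station import *
o=get_obs();st(o)
c=read_camera("wrist"); cv2.imwrite("pics/w5.png",c["pixels"][:,:,::-1])
E
```

```text
t 8.32 p [ 0.5245 -0.2311  0.1402] rotvec err deg [0.   0.   0.17] F [-0.7  0.6 -1.1] g 0.583 q [-0.13  0.49  0.58  1.93 -0.36  0.82  0.35]
```

View pics/w5.png

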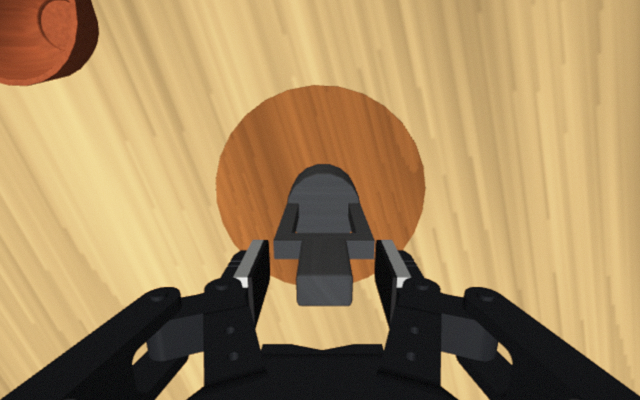

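The weight stands upright on the bat. The pads, at about (262,270) and (388,270), are clear of its tab. I'll rise straight up, then go over the latch.

Emit:
send_rows([
  {"translation":[0,0,-0.01],"rot":[0,0,0],"grip":0.05},
  {"translation":[0,0,-0.025],"rot":[0,0,0],"grip":0.05},
  {"translation":[0,0,-0.035],"rot":[0,0,0],"grip":0.05},
  {"translation":[0,0,-0.035],"rot":[0,0,0],"grip":0.05},
  {"translation":[0,0,-0.035],"rot":[0,0,0],"grip":0.05},
])

```text
t: 8.78
eef_pos: [0.524, -0.2313, 0.2825]
tool_rot: [0.0, 0.99, -0.143, -0.0]
contact_force: [0.6, -0.1, -0.3]
gripper_width: 0.586
```

```bash
python3 - <<'E'
from h import *
from station import *
o=get_obs();st(o)
g=O-.049*JX; print(g)
plan(o,g+[0,0,.32],R0,10,0.04,3,1)
E
```

```text
t 8.78 p [ 0.524  -0.2313  0.2825] rotvec err deg [0.02 0.01 0.13] F [ 0.6 -0.1 -0.3] g 0.586 q [-0.23  0.32  0.67  1.8  -0.22  1.1   0.24]
[0.5153418  0.06135829 0.        ]
--
{"translation": [-0.009, -0.028, -0.004], "rot": [0.0, 0.0, 0.0], "grip": 0.04},
{"translation": [-0.009, -0.028, -0.004], "rot": [0.0, 0.0, 0.0], "grip": 0.04},
{"translation": [-0.009, -0.028, -0.004], "rot": [0.0, 0.0, 0.0], "grip": 0.04},
{"translation": [-0.009, -0.028, -0.004], "rot": [0.0, 0.0, 0.0], "grip": 0.04},
{"translation": [-0.009, -0.028, -0.004], "rot": [0.0, 0.0, 0.0], "grip": 0.04},
--
{"translation": [-0.009, -0.028, -0.004], "rot": [0.0, 0.0, 0.0], "grip": 0.04},
{"translation": [-0.009, -0.028, -0.003], "rot": [0.0, 0.0, 0.0], "grip": 0.04},
{"translation": [-0.009, -0.027, -0.004], "rot": [0.0, 0.0, 0.0], "grip": 0.04},
{"translation": [-0.01, -0.028, -0.003], "rot": [0.0, 0.0, 0.1], "grip": 0.04},
{"translation": [-0.009, -0.027, -0.004], "rot": [0.0, 0.0, 0.0], "grip": 0.04},
end [0.5156 0.0611 0.3204]
```

Emit:
send_rows([
  {"translation":[-0.006,-0.018,-0.012],"rot":[0,0,0],"grip":0.05},
  {"translation":[-0.009,-0.029,-0.008],"rot":[0,0,0],"grip":0.05},
  {"translation":[-0.011,-0.034,-0.006],"rot":[0,0,0],"grip":0.05},
  {"translation":[-0.011,-0.034,-0.004],"rot":[0,0,0],"grip":0.05},
  {"translation":[-0.011,-0.034,-0.003],"rot":[0,0,0],"grip":0.05},
])

```text
t: 9.2
eef_pos: [0.5204, -0.0736, 0.3147]
tool_rot: [-0.0, 0.99, -0.143, 0.001]
contact_force: [1.1, 0.4, -0.6]
gripper_width: 0.579
```

Emit:
send_rows([
  {"translation":[-0.011,-0.034,0],"rot":[0,0,0],"grip":0.05},
  {"translation":[-0.011,-0.032,0],"rot":[0,0,0],"grip":0.05},
  {"translation":[-0.01,-0.029,0],"rot":[0,0,0],"grip":0.05},
  {"translation":[-0.008,-0.022,0],"rot":[0,0,0],"grip":0.05},
  {"translation":[-0.004,-0.012,0],"rot":[0,0,0],"grip":0.05},
])

```text
t: 9.62
eef_pos: [0.5144, 0.0652, 0.314]
tool_rot: [-0.001, 0.99, -0.141, 0.0]
contact_force: [0.7, 1.1, -1.0]
gripper_width: 0.583
```

Emit:
send_rows([
  {"translation":[0,0,0.004],"rot":[0,0,0],"grip":0.05},
  {"translation":[0,0,0.008],"rot":[0,0,0],"grip":0.05},
  {"translation":[0,0,0.006],"rot":[0,0,0],"grip":0.05},
  {"translation":[0,0,0.002],"rot":[0,0,0],"grip":0.05},
  {"translation":[0,0,0],"rot":[0,0,0],"grip":0.05},
])

```text
t: 10.03
eef_pos: [0.5144, 0.06, 0.2924]
tool_rot: [0.001, 0.99, -0.144, -0.001]
contact_force: [-0.3, -0.1, -0.3]
gripper_width: 0.586
```

```bash
python3 - <<'E'
from h import *
from station import *
o=get_obs();st(o)
c=read_camera("wrist"); cv2.imwrite("pics/w6.png",c["pixels"][:,:,::-1]);W=cloud(c)
D=W-O; jx=D@JX; jy=D@JY;Z=W[...,2];v,u=np.indices(Z.shape)
m=(Z>.234)&(Z<.245)&(abs(jx+.05)<.03)&(abs(jy)<.04)
P=np.stack([jx[m],jy[m],Z[m]],1);print(len(P),np.median(P,0),np.percentile(P,[2,98],0))
g=O-.049*JX; print(g,proj(c,g+[0,0,.24]))
plan(o,g+[0,0,.245],R0,5,0.05,3,1)
c=read_camera("side");cv2.imwrite("pics/s6.png",c["pixels"][:,:,::-1])
E
```

```text
t 10.03 p [0.5144 0.06   0.2924] rotvec err deg [0.07 0.07 0.03] F [-0.3 -0.1 -0.3] g 0.586 q [-0.7   0.18  0.53  1.9  -0.1   1.09 -0.41]
1148 [-0.05047148  0.00161803  0.23946153] [[-0.05584435 -0.01617987  0.236689  ]
 [-0.04459902  0.01782814  0.24074279]]
[0.5153418  0.06135829 0.        ] [[322.570773   224.32222899]]
--
{"translation": [0.0, -0.0, 0.009], "rot": [0.0, 0.0, 0.0], "grip": 0.05},
{"translation": [0.0, -0.0, 0.01], "rot": [0.0, 0.0, 0.0], "grip": 0.05},
{"translation": [0.0, -0.001, 0.009], "rot": [0.0, 0.0, 0.0], "grip": 0.05},
{"translation": [0.0, -0.0, 0.01], "rot": [0.0, 0.0, 0.0], "grip": 0.05},
{"translation": [0.001, -0.001, 0.009], "rot": [0.1, 0.1, 0.0], "grip": 0.05},
end [0.5158 0.0616 0.2454]
```

View pics/w6.png

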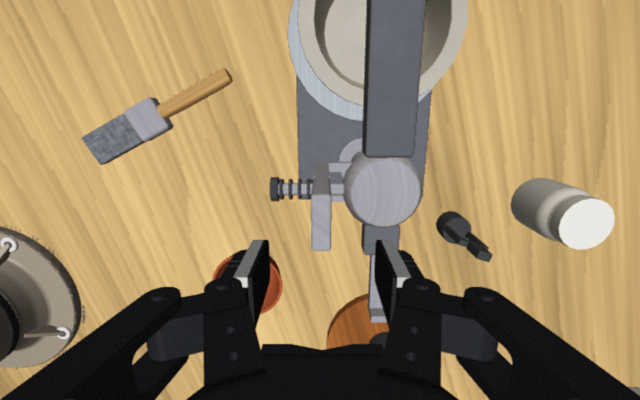

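View pics/s6.png

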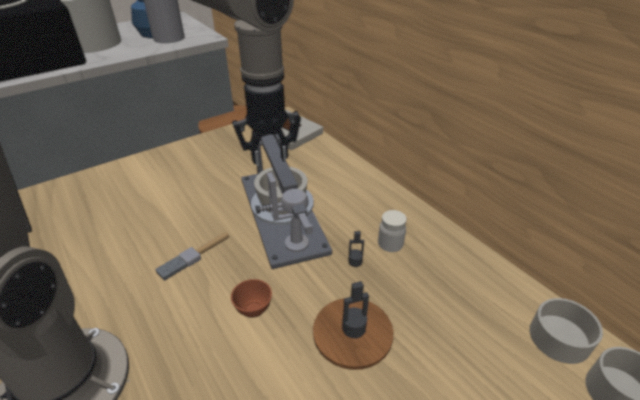

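The weight stands upright on the bat at (355,310). The latch tab is centred between the pads, with its top at (321,205) and its measured jx of -50 mm and height of 240 mm both as expected. I'll descend with the tips at about 0.20 m, above the cap at 0.181.

Emit:
send_rows([
  {"translation":[0,0,0.012],"rot":[0,0,0],"grip":0.05},
  {"translation":[0,0,0.018],"rot":[0,0,0],"grip":0.05},
  {"translation":[0,-0.001,0.018],"rot":[0,0,0],"grip":0.05},
  {"translation":[0,0,0.016],"rot":[0,0,0],"grip":0.05},
  {"translation":[0,0,0.01],"rot":[0,0,0],"grip":0.05},
])

```text
t: 10.55
eef_pos: [0.5147, 0.0621, 0.2181]
tool_rot: [0.0, 0.99, -0.143, -0.001]
contact_force: [0.4, 0.3, 0.1]
gripper_width: 0.588
```

Emit:
send_rows([
  {"translation":[0,0,0],"rot":[0,0,0],"grip":0.03},
  {"translation":[0,0,0],"rot":[0,0,0],"grip":0.025},
  {"translation":[0,0,0],"rot":[0,0,0],"grip":0.022},
  {"translation":[0,0,0],"rot":[0,0,0],"grip":0.02},
  {"translation":[0,0,0],"rot":[0,0,0],"grip":0.02},
], force=20)

```text
t: 10.97
eef_pos: [0.5157, 0.0626, 0.2202]
tool_rot: [-0.0, 0.99, -0.143, 0.001]
contact_force: [-0.2, -0.4, -0.1]
gripper_width: 0.234
```

```bash
python3 - <<'E'
from h import *
from station import *
o=get_obs();st(o)
g=O-.05*JX; print(g, "tcp in jig",(o["eef_pos"]-O)@JX,(o["eef_pos"]-O)@JY)
c=read_camera("wrist"); cv2.imwrite("pics/w7.png",c["pixels"][:,:,::-1])
E
```

```text
t 10.97 p [0.5157 0.0626 0.2202] rotvec err deg [-0.06 -0.08  0.17] F [-0.2 -0.4 -0.1] g 0.234 q [-0.67  0.27  0.52  1.98 -0.17  0.93 -0.36]
[0.51438345 0.06164388 0.        ] tcp in jig -0.04898492289847693 0.0013294074909692422
```

View pics/w7.png

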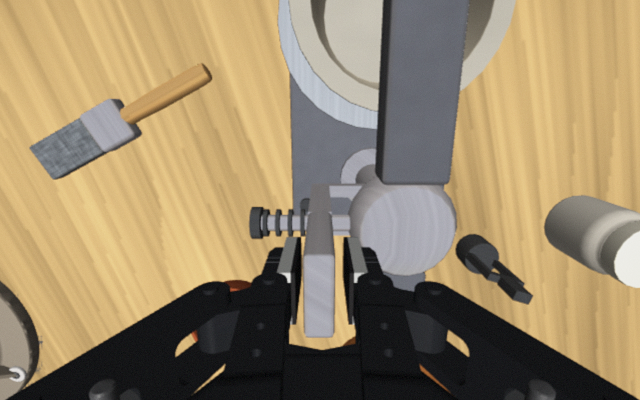

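The tab (305–335, 195–335) lies between the pads, at (290,270) and (350,270). I'll close and then pull along tool -x.

Emit:
send_rows([
  {"translation":[0,0,0],"rot":[0,0,0],"grip":0.012},
  {"translation":[0,0,0],"rot":[0,0,0],"grip":0.004},
  {"translation":[0,0,0],"rot":[0,0,0],"grip":0},
  {"translation":[0,0,0],"rot":[0,0,0],"grip":0},
  {"translation":[0,0,0],"rot":[0,0,0],"grip":0},
], force=70)

```text
t: 11.43
eef_pos: [0.5147, 0.0628, 0.2198]
tool_rot: [-0.0, 0.99, -0.143, -0.001]
contact_force: [-4.0, 1.5, 4.8]
gripper_width: 0.131
```

```bash
python3 - <<'E'
from h import *
from station import *
o=get_obs();st(o)
print("tcp in jig",(o["eef_pos"]-O)@JX,(o["eef_pos"]-O)@JY)
E
```

```text
t 11.43 p [0.5147 0.0628 0.2198] rotvec err deg [-0.02  0.07  0.18] F [-4.   1.5  4.8] g 0.131 q [-0.67  0.27  0.52  1.98 -0.17  0.93 -0.36]
tcp in jig -0.050044604264062875 0.0011716243972175761
```

Emit:
send_rows([
  {"translation":[-0.004,0,0],"rot":[0,0,0],"grip":0},
  {"translation":[-0.005,0,0],"rot":[0,0,0],"grip":0},
  {"translation":[-0.005,0,0],"rot":[0,0,0],"grip":0},
  {"translation":[-0.004,0,0],"rot":[0,0,0],"grip":0},
  {"translation":[-0.003,0,0],"rot":[0,0,0],"grip":0},
])

```text
t: 11.85
eef_pos: [0.4968, 0.0682, 0.22]
tool_rot: [-0.0, 0.99, -0.143, 0.002]
contact_force: [9.7, -1.8, -4.2]
gripper_width: 0.127
```

```bash
python3 - <<'E'
from h import *
from station import *
o=get_obs();st(o)
print("tcp in jig",(o["eef_pos"]-O)@JX,(o["eef_pos"]-O)@JY, "Fjx",o["contact_force"]@JX)
E
```

```text
t 11.85 p [0.4968 0.0682 0.22  ] rotvec err deg [-0.07 -0.28  0.14] F [ 9.7 -1.8 -4.2] g 0.127 q [-0.7   0.24  0.51  2.02 -0.14  0.91 -0.4 ]
tcp in jig -0.0687557191511021 0.001233302182695243 Fjx 9.793511453041653
```

Pulled 18.7 mm at 9.8 N, which matches the spring. I'll go a little further.

Emit:
send_rows([
  {"translation":[-0.002,0,0],"rot":[0,0,0],"grip":0},
  {"translation":[-0.001,0,0],"rot":[0,0,0],"grip":0},
  {"translation":[-0.001,0,0],"rot":[0,0,0],"grip":0},
  {"translation":[0,0,0],"rot":[0,0,0],"grip":0},
  {"translation":[0,0,0],"rot":[0,0,0],"grip":0},
])

```text
t: 12.27
eef_pos: [0.4934, 0.0692, 0.22]
tool_rot: [-0.0, 0.99, -0.143, 0.003]
contact_force: [8.7, -1.0, -3.9]
gripper_width: 0.137
```

```bash
python3 - <<'E'
from h import *
from station import *
o=get_obs();st(o)
print("tcp in jig",(o["eef_pos"]-O)@JX,(o["eef_pos"]-O)@JY, "Fjx",o["contact_force"]@JX)
c=read_camera("wrist"); cv2.imwrite("pics/w8.png",c["pixels"][:,:,::-1])
E
```

```text
t 12.27 p [0.4934 0.0692 0.22  ] rotvec err deg [-0.07 -0.3   0.14] F [ 8.7 -1.  -3.9] g 0.137 q [-0.71  0.23  0.51  2.03 -0.14  0.91 -0.4 ]
tcp in jig -0.07227996399753067 0.0012601624875156342 Fjx 8.586031356987714
```

View pics/w8.png

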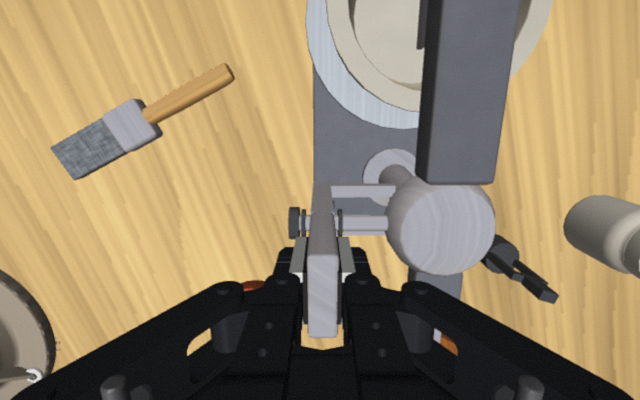

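The latch is out by 22 mm (tab at (323,260)) with the arm still down. Now I'll lift along the hinge arc, turning the tool with it: for each degree of tool -x rotation, ty -1.0 mm and tz -4.7 mm.

Emit:
send_rows([
  {"translation":[0,-0.0002,-0.0009],"rot":[-0.2,0,0],"grip":0},
  {"translation":[0,-0.0004,-0.0019],"rot":[-0.4,0,0],"grip":0},
  {"translation":[0,-0.0006,-0.0028],"rot":[-0.6,0,0],"grip":0},
  {"translation":[0,-0.0008,-0.0038],"rot":[-0.8,0,0],"grip":0},
  {"translation":[0,-0.0008,-0.0038],"rot":[-0.8,0,0],"grip":0},
])

```text
t: 12.73
eef_pos: [0.494, 0.0721, 0.2329]
tool_rot: [0.024, 0.989, -0.143, -0.001]
contact_force: [8.6, -1.3, -6.3]
gripper_width: 0.126
```

```bash
cat >> h.py <<'E'
def arm(o):
    p=np.array(o["eef_pos"])-O; y=p@JY-.270; z=p[2]-.165
    a=np.arctan2(z,-y); a0=np.arctan2(.055,.2687)
    print("jx",round(p@JX,4),"r",round(np.hypot(y,z),4),"r0",round(np.hypot(.2687,.055),4),"phi_pos",round(a-a0,4),"phi_tool",round(np.radians((rot(o).inv()*Ro.from_matrix(R0)).as_rotvec(degrees=True)[0]),4),"Fjig",np.round([o["contact_force"]@JX,o["contact_force"]@JY,o["contact_force"][2]],1))
E
python3 - <<'E'
from h import *
from station import *
o=get_obs();st(o);arm(o)
c=read_camera("side");cv2.imwrite("pics/s9.png",c["pixels"][130:290,180:400,::-1].repeat(3,0).repeat(3,1))
E
```

```text
t 12.73 p [0.494  0.0721 0.2329] rotvec err deg [ 2.77 -0.28  0.11] F [ 8.6 -1.3 -6.3] g 0.126 q [-0.74  0.23  0.52  2.   -0.08  0.96 -0.47]
jx -0.0725 r 0.2744 r0 0.2743 phi_pos 0.0483 phi_tool 0.0484 Fjig [ 8.6  1.2 -6.3]
```

View pics/s9.png

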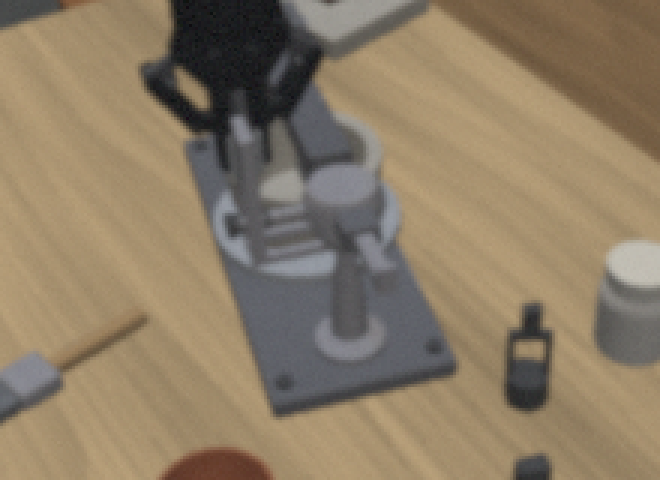

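The arm is rising freely at 6.3 N, radius preserved. I'll carry on.

Emit:
send_rows([
  {"translation":[0,-0.0008,-0.0038],"rot":[-0.8,0,0],"grip":0},
  {"translation":[0,-0.0008,-0.0038],"rot":[-0.8,0,0],"grip":0},
  {"translation":[0,-0.0008,-0.0038],"rot":[-0.8,0,0],"grip":0},
  {"translation":[0,-0.0008,-0.0037],"rot":[-0.8,0,0],"grip":0},
  {"translation":[0,-0.0008,-0.0037],"rot":[-0.8,0,0],"grip":0},
])

```text
t: 13.2
eef_pos: [0.4955, 0.0772, 0.2513]
tool_rot: [0.059, 0.988, -0.143, -0.006]
contact_force: [9.4, -2.1, -6.6]
gripper_width: 0.131
```

Emit:
send_rows([
  {"translation":[0,-0.0008,-0.0038],"rot":[-0.8,0,0],"grip":0},
  {"translation":[0,-0.0008,-0.0038],"rot":[-0.8,0,0],"grip":0},
  {"translation":[0,-0.0008,-0.0038],"rot":[-0.8,0,0],"grip":0},
  {"translation":[0,-0.0008,-0.0037],"rot":[-0.8,0,0],"grip":0},
  {"translation":[0,-0.0008,-0.0037],"rot":[-0.8,0,0],"grip":0},
])

```text
t: 13.62
eef_pos: [0.4973, 0.0836, 0.2692]
tool_rot: [0.093, 0.985, -0.143, -0.011]
contact_force: [8.9, -2.3, -6.1]
gripper_width: 0.133
```

```bash
python3 - <<'E'
from h import *
from station import *
o=get_obs();st(o);arm(o)
E
```

```text
t 13.62 p [0.4973 0.0836 0.2692] rotvec err deg [10.78 -0.27  0.12] F [ 8.9 -2.3 -6.1] g 0.133 q [-0.83  0.24  0.53  1.91  0.04  1.13 -0.61]
jx -0.0727 r 0.2744 r0 0.2743 phi_pos 0.1877 phi_tool 0.1881 Fjig [ 9.2  0.3 -6.1]
```

Emit:
send_rows([
  {"translation":[0,-0.0008,-0.0038],"rot":[-0.8,0,0],"grip":0},
  {"translation":[0,-0.0008,-0.0038],"rot":[-0.8,0,0],"grip":0},
  {"translation":[0,-0.0008,-0.0038],"rot":[-0.8,0,0],"grip":0},
  {"translation":[0,-0.0008,-0.0037],"rot":[-0.8,0,0],"grip":0},
  {"translation":[0,-0.0008,-0.0037],"rot":[-0.8,0,0],"grip":0},
])

```text
t: 14.03
eef_pos: [0.4995, 0.0911, 0.2866]
tool_rot: [0.128, 0.981, -0.142, -0.016]
contact_force: [9.4, -3.0, -5.8]
gripper_width: 0.133
```

Emit:
send_rows([
  {"translation":[0,-0.0008,-0.0038],"rot":[-0.8,0,0],"grip":0},
  {"translation":[0,-0.0007,-0.0033],"rot":[-0.7,0,0],"grip":0},
  {"translation":[0,-0.0005,-0.0023],"rot":[-0.5,0,0],"grip":0},
  {"translation":[0,-0.0003,-0.0014],"rot":[-0.3,0,0],"grip":0},
  {"translation":[0,-0.0001,-0.0005],"rot":[-0.1,0,0],"grip":0},
])

```text
t: 14.45
eef_pos: [0.501, 0.0962, 0.2968]
tool_rot: [0.148, 0.979, -0.142, -0.019]
contact_force: [8.5, -3.8, -5.4]
gripper_width: 0.131
```

Emit:
send_rows([
  {"translation":[0,0,0],"rot":[0,0,0],"grip":0},
  {"translation":[0,0,0],"rot":[0,0,0],"grip":0},
  {"translation":[0,0,0],"rot":[0,0,0],"grip":0},
  {"translation":[0,0,0],"rot":[0,0,0],"grip":0},
  {"translation":[0,0,0],"rot":[0,0,0],"grip":0},
])

```text
t: 14.87
eef_pos: [0.501, 0.0961, 0.2967]
tool_rot: [0.148, 0.979, -0.142, -0.019]
contact_force: [9.6, -3.2, -4.4]
gripper_width: 0.127
```

```bash
python3 - <<'E'
from h import *
from station import *
o=get_obs();st(o);arm(o)
for n in("side","top"):
    c=read_camera(n);cv2.imwrite(f"pics/{n}10.png",c["pixels"][:,:,::-1]);W=cloud(c)
    X,Y,Z=W[...,0],W[...,1],W[...,2]
    m=(Z>.12)&(Z<.17)&(np.hypot(X-.524,Y+.231)<.05);P=W[m];print(n,"weight top",len(P),P.mean(0) if len(P) else 0,P.max(0) if len(P) else 0)
    D=W-O;m=(abs(D@JX)<.03)&(abs(D@JY+0)<.06)&(Z>.2)&(Z<.29);P=np.stack([(D@JX)[m],(D@JY)[m],Z[m]],1)
    if len(P)>20: print("cap?",len(P),np.median(P,0),np.percentile(P,[2,98],0))
o=get_obs();arm(o)
E
```

```text
t 14.87 p [0.501  0.0961 0.2967] rotvec err deg [17.15 -0.27  0.11] F [ 9.6 -3.2 -4.4] g 0.127 q [-0.89  0.27  0.54  1.83  0.11  1.26 -0.69]
jx -0.0727 r 0.2745 r0 0.2743 phi_pos 0.2985 phi_tool 0.2992 Fjig [10.1 -0.4 -4.4]
side weight top 223 [ 0.52102103 -0.2342645   0.14270269] [ 0.54460848 -0.22156381  0.15836824]
cap? 582 [-0.00869325 -0.00650441  0.25682532] [[-0.02891273 -0.0513914   0.21483288]
 [ 0.02421223  0.05519478  0.26484565]]
top weight top 97 [ 0.52608085 -0.22993673  0.14664742] [ 0.55197053 -0.2229523   0.16251855]
cap? 901 [-0.00115323  0.00149469  0.25823739] [[-0.02789392 -0.05420621  0.22147784]
 [ 0.02634338  0.0468904   0.26642493]]
jx -0.0727 r 0.2745 r0 0.2743 phi_pos 0.2985 phi_tool 0.2993 Fjig [ 9.2  0.5 -5.4]
```

View pics/side10.png

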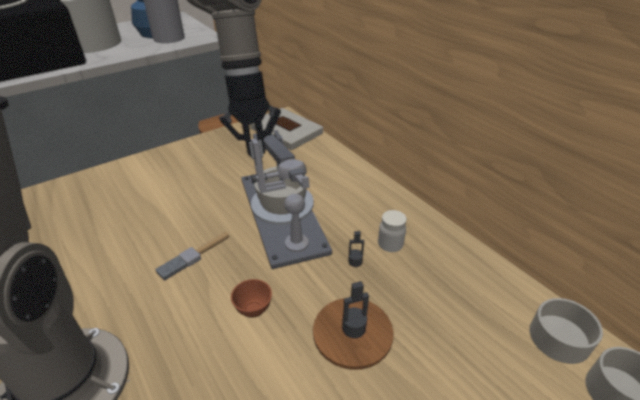

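The arm is up: the cap at (291,168) is clear of the ball at (295,203), and the cap top is 77 mm above its rest height, still held at the latch. The weight is upright on the bat at (355,310), and the bowl, jar and brush have not moved. Handing in.

```bash
python3 - <<'E'
from station import *
print(hand_in())
E
```

```text
the job is handed in; nothing more can be done
None
```

I finished the sequence and handed the job in at about 15 s of the 53 s allowed; hand-in reported no verdict.

- **Weight:** I took the larger one, which hung on the hook, lifted it 28 mm over the lip and stood it on the bat. I opened the fingers fully before leaving it. The last pictures show it upright, within about 5 mm of the bat's centre.
- **Latch:** I gripped its tab and pulled it 22 mm to the side. The spring force read about 9 to 10 N, as expected, and the arm was still down.
- **Arm:** I lifted it along the hinge arc to about 0.30 rad, with the cap top measured 77 mm above its rest height. At hand-in the arm was still, with the latch still pulled and the grip closed. The force readings were about 9 N sideways and 5 N for the arm's weight.
- **Bystanders:** the bowl, jar and brush look untouched in the last picture. I did not re-measure their positions.

Two readings were less clean. The fixed cameras disagreed with each other by up to 5 mm, so I used the wrist camera for the final alignment. Setting the weight down gave a brief press of about 12 N, which I eased off before letting go.

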